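# Check a steel post in a go / no-go gap gauge

## Task

Check the loose steel post in the fixed gap gauge: standing upright, push it low along the gauge's bed through the go gap (the one at the open front of the bed), and on until the narrower no-go gap behind it stops it (its jaws are adjustable, so find by feel where that is), then keep it pressed there with about 8 N for a second or so, gently, never with 25 N or more on any jaw. It has passed: draw it back out the way it came (do not lower it into or lift it out of the gauge from above) and stand it upright in the grey tray. Keep the post upright throughout and leave the other things where they are.

Things in the scene. Friction and masses are not known exactly. Their poses are not given: they have to be found in the camera images.
- post_mid (a point): centre (half-way up) of the loose post: a plain steel cylinder, 12.7 mm in diameter, 51 mm long, 40 to 90 g, standing upright on the worktop to the robot's right of gauge and tray; z is its own axis. Grip it by its upper 22 mm, so that the fingers clear the gauge's jaws.
- gauge: gap gauge, fixed to the worktop. Origin: centre of its bed's underside; z up; the part is pushed along +x, the line y = 0. Dark bed plate 140 (x, -70 to 70) by 80 (y) by 6 mm thick, bare in front of x = -25. On it stand pairs of steel jaws, 18 mm high (tops 24 mm over the worktop), reaching to 32 mm either side of y = 0: first the go jaws, then a free space, then the no-go jaws. Nothing covers them.
- no_go_unit: no-go unit: fixed end block with two jaws, gap 10.5 mm, square corners, 22 mm long, on adjusting screws. Origin: x = 30, z = 6 mm in the gauge's frame, axes alike; here lies the middle of the jaws' front edge at mid-setting. The jaws are set anywhere up to 10 mm before or behind it; this is not measured: feel for them. The post stops with its axis 3.6 mm before their front edge. Set, they stand rigid.
- go_jaws: the two go jaws, fixed to the bed. Origin: middle of the front edge of the go gap, on the bed's upper face (x = -25, z = 6 mm in the gauge's frame), axes as the gauge's. The jaws are 30 mm long (to x = 5 in the gauge's frame) and leave a gap 14.3 mm wide (0.8 mm of play on each side of the post); front inner corners rounded, 4 mm radius. Low guide rails, 10 mm high, run behind at y = 33 to 39.
- tray_in (a point): centre of the inner floor (4 mm over the worktop) of a fixed grey plastic tray, 95 by 95 mm outside, 87 by 87 mm inside, walls 18 mm high over the worktop. It stands beside the gauge, to its left or right.
- lens_cap: bystander, to be left alone: black lens cap, round, 34 mm across, 10 mm high, lying flat; origin at the centre of its underside
- usb_box: bystander, to be left alone: small blue box, 28 by 55 mm (x, y), 18 mm high; origin at the centre of its underside
- beam_block: bystander, to be left alone: plain black block, 50 by 35 mm (x, y), 30 mm high; origin at the centre of its underside
- marker_pen: bystander, to be left alone: blue and black marker pen, 120 mm long (its y axis), 13 mm high, lying; origin at the centre of its underside

How it is judged:
On the way, in this order (a step that is already met when the one before it is completed fails the run):
1. the post stands low in the go gap, having come to it from the front (x of post_mid in the frame of gauge between -0.022 and 0.003 m and y of post_mid in the frame of gauge between -0.0025 and 0.0025 m and z of post_mid in the frame of gauge below 0.0405 m), for 0.05 s.
2. the post is right through the go gap and pressed against the no-go jaws with 4 to 13 N, upright within 0.07 rad, for half a second (x of post_mid in the frame of gauge between 0.014 and 0.041 m and y of post_mid in the frame of gauge between -0.004 and 0.004 m and z of post_mid in the frame of gauge below 0.0405 m and contact force between post and no_go_unit between 4 and 13 N and angle between post_mid's own z axis and vertical below 0.07 rad), for 0.5 s.
3. the post is drawn back out in front of the go gap, still low (x of post_mid in the frame of gauge between -0.06 and -0.026 m and y of post_mid in the frame of gauge between -0.012 and 0.012 m and z of post_mid in the frame of gauge below 0.0465 m), for 0.03 s.
At the end, for the whole second after the job is handed in: The post stands upright (within 0.1 rad) and at rest on the floor of the tray, inside its walls, released (x of post_mid in the frame of tray_in between -0.038 and 0.038 m and y of post_mid in the frame of tray_in between -0.038 and 0.038 m and z of post_mid in the frame of tray_in below 0.029 m and angle between post_mid's own z axis and vertical below 0.1 rad and linear speed of post below 0.02 m/s); the robot touches nothing.
It fails at once if 25 N or more between the post and the go jaws or the no-go jaws (contact force between post and go_jaws above 25 N or contact force between post and no_go_unit above 25 N).
It fails at once if the post is tipped by more than 0.35 rad (angle between post_mid's own z axis and vertical above 0.35 rad).
It fails at once if the post is put into or taken out of the gauge's gaps or relief from above (its foot 15 to 50 mm over the bed between the jaws) (x of post_mid in the frame of gauge between -0.022 and 0.058 m and y of post_mid in the frame of gauge between -0.004 and 0.004 m and z of post_mid in the frame of gauge between 0.0465 and 0.0815 m).
It fails at once if a bystander is moved by more than 15 mm (distance of any of lens_cap, usb_box, beam_block, marker_pen from where it was at the start of the episode above 0.015 m).
It also fails if it takes over 67 s, if anything falls off the work surface, if the arm or the gripper's body presses on something with over 40 N, if the wrist force passes 120 N, or if a joint passes its speed limit or range.

## Robot

A 7-joint arm with a two-finger parallel gripper is mounted at the origin on a cart in front of the work surface, level with it; the furniture and walls round the work are solid. World frame = base frame: x ahead of the robot, y to its left, z up, the work surface at z = 0. Lengths are in m, angles in rad, forces in N, time in s.
With the tool pointing down it reaches from about 0.425 to 0.925 m from the base axis. Payload 6.8 kg.
Tool frame: the origin (TCP) lies on the centre line of the jaws, within the pads' length; the fingertips stand 14 mm ahead of it and the grasp point (between the pads) lies 5 mm behind it (r.nose_length is the distance from the TCP to the fingertips, in m); z points along the fingers, y is the direction in which the jaws open and shut (so a half turn about z gives the same grasp; the last joint's range is limited). The gripper opens to 85 mm and grips with 20 to 120 N. Pads are 22 mm wide; open, the fingers measure 114 mm over their backs; the gripper's body (76 mm by 85 mm) begins 54 mm behind the grasp point. The pads swing forward as they close: fully open they stand 13 mm farther back than shut.
Start: joints at [1.047, 0.477, 0.022, 1.555, -0.011, 1.109, -0.083], TCP at [0.273, -0.617, 0.245] pointing down, gripper open.
Joint ranges: [-2.96, 2.96], [-0.34, 2.1], [-1.41, 1.46], [0.24, 2.44], [-1.37, 4.51], [0.17, 1.92], [-2.96, 2.96]. Speed limits (rad/s): [2.39, 2.39, 3.14, 3.14, 3.14, 3.14, 3.14].

## Interface

Orientations are given as a rotation vector (axis times angle).
In Python, from bench import r, imaging, look_for, outline_of gives the robot as it stands. The module is installed in compiled form; this text tells all that it offers.
- The arm moves only by the tool carry_out, never from a script. Its arguments are lists of equal length, an entry for each row: "offset": the shift along the tool's x, y, z as a fraction of full scale, a list of three; "turn": the turn, a rotation vector about the tool's x, y, z as a fraction of full scale, a list of three. A call has 1 to 8 rows; each row is the pose to reach, as a shift and turn from the pose commanded when the call began, along the tool's axes at that moment; what a row does not reach only later rows make up. Full scale, the value 1, is 0.5 m for a shift and 1.5 rad for a turn. A row lasts 1/10 s, in which the tool goes at most 50 mm and 8.59 degrees, less where a joint would pass 70% of its speed; a pose out of reach is approached as far as the arm can. A call with a number of a shift or a turn outside -1 to 1 is refused whole. A call with a gripper value outside its range is refused whole. "hand" is the closure, from 0 (fully open) to 1 (shut), set as the call begins (left out, the last holds). The fingers move at their own pace and stop on an object; "force" is the grip in N (left out, the last holds). Time passes only in rows, so rows that repeat a pose let the fingers close. It gives the time, the measured TCP pose, the force and the opening at its end, in the units of the state.
- r.get_obs(): the state, without advancing time (a new reading comes with each control period).
- imaging.grab_frame(name): name is "side" or "top"; returns a dict with "pixels" (384x512x3 uint8, red, green, blue), "fx", "fy", "cx", "cy" (pixels), "R" (3x3) and "t" (3): a world point X has camera coordinates R X + t. Camera axes: x right, y down, z forward; pixel columns grow to the right and rows downward; lengths in m; the calibration is good to about 2 mm. A picture is of the moment at which its call begins. There is no depth.
- r.hand_in(): hands the job in, once; it reports no verdict.
Trained networks look in the newest picture that a camera, given by its name, has taken for a name from the list of things; names that differ only in an ending like _2 or _b are one class to them, and where a whole thing is asked for, a point or a joint stands for the part that bears it (a point fixed in the world has none). Each returns a list of dicts, best first, with "score" (0 to 1); they miss things now and then, are a little off and sometimes report something else, mostly with a low value. They report only what shows in the picture. A call takes as long as a camera call.
- look_for(query, camera): "xyz" ([x, y, z] in m, in the coordinates of the camera as it stood for that picture, good to about 4 mm: the middle of the surface that is visible of it).
- outline_of(query, camera): "region" (384x512 bool, what is visible of it).
The state is a dict: "clock": time; "joints": joint angles; "qvel": joint speeds; "tau": joint torques, N m; "tcp_pos": TCP position; "orientation": TCP orientation; "contact_force": force on the tool from outside, world axes, zero at the start; "moment": the same for the moment, N m; "grip_width": finger opening in m.
Only numpy, scipy, OpenCV 4.12 (cv2) and the standard library are available. Lean on these libraries where they do the work, as an engineer would, in place of code of your own. Each camera call takes 0.05 s, during which the arm holds its last target. There are 200 camera calls.

## Working session

There is one attempt and no reset: what is moved stays moved. The work goes in short steps, Python scripts to look and compute and a tool call to move; the robot and the scene stay as the last step left them, time stands still between calls to the robot, and variables do not carry over. Pictures are saved under pics/ and viewed, about 8 in all and at most 12, crops included, and the job is handed in when it is done.

Besides the shell and the picture viewer there is one more tool, called after "Emit:" as name(argument=value, ...), one argument or row to a line, values as JSON. carry_out: Moves the arm, as the interface text tells. Shift numbers are shares of 0.5 m and turn numbers shares of 1.5 rad, none past 1 either way. Its arguments: {"type":"object","properties":{"offset":{"type":"array","items":{"type":"array","items":{"type":"number","minimum":-1,"maximum":1}}},"turn":{"type":"array","items":{"type":"array","items":{"type":"number","minimum":-1,"maximum":1}}},"hand":{"type":"number"},"force":{"type":"number"}},"required":["offset","turn"]}

```bash
mkdir -p pics
cat > h.py <<'E'
import numpy as np, cv2
from bench import r, imaging, look_for, outline_of
def grab(c,name=None):
    f=imaging.grab_frame(c)
    if name: cv2.imwrite(f'pics/{name}.png',cv2.cvtColor(f['pixels'],cv2.COLOR_RGB2BGR))
    f['R']=np.array(f['R']);f['t']=np.array(f['t']);return f
def w(f,p): return f['R'].T@(np.array(p)-f['t'])
def ray(f,u,v,z):
    d=f['R'].T@np.array([(u-f['cx'])/f['fx'],(v-f['cy'])/f['fy'],1]);c=-f['R'].T@f['t']
    return c+d*(z-c[2])/d[2]
def proj(f,X):
    p=f['R']@np.array(X)+f['t'];return np.array([f['fx']*p[0]/p[2]+f['cx'],f['fy']*p[1]/p[2]+f['cy']])
E
python3 - <<'E'
from h import *
np.set_printoptions(precision=4,suppress=True)
print(r.get_obs(), r.nose_length)
ims=[]
for c in('top','side'):
    f=grab(c,c+'0'); ims.append(f['pixels'])
    print(c,f['fx'],'cam',-f['R'].T@f['t'],f['R'][2])
    for q in('post_mid','gauge','no_go_unit','go_jaws','tray_in','lens_cap','usb_box','beam_block','marker_pen'):
        print(q,[(w(f,d['xyz']),proj(f,w(f,d['xyz'])).round(),round(d['score'],2)) for d in look_for(q,c)[:2]])
E
```

```text
{'clock': 0.0, 'joints': array([ 1.0469,  0.4778,  0.0224,  1.5565, -0.0115,  1.1093, -0.0831]), 'qvel': array([ 0.0006,  0.002 ,  0.0004,  0.0007,  0.0001,  0.0009, -0.0013]), 'tau': array([ -0.0004, -59.6469,   1.6075, -28.1196,   0.0124,   0.0095,
         0.    ]), 'tcp_pos': array([ 0.2724, -0.617 ,  0.2443]), 'orientation': array([-3.0723, -0.6479,  0.0009]), 'contact_force': array([ 0.3932,  0.6789, -0.1208]), 'moment': array([0.0273, 0.0099, 0.0515]), 'grip_width': 0.08548078496511449} 0.014
top 496.2037759876157 cam [0.371  0.0949 1.0546] [ 0.1241 -0.0082 -0.9922]
post_mid []
gauge [(array([0.5639, 0.0718, 0.0083]), array([255., 159.]), 0.61)]
no_go_unit [(array([0.6163, 0.0555, 0.0227]), array([263., 133.]), 0.75)]
go_jaws [(array([0.5563, 0.0771, 0.0196]), array([252., 161.]), 0.64), (array([0.5653, 0.0732, 0.0043]), array([254., 158.]), 0.4)]
tray_in [(array([ 0.5622,  0.281 , -0.0014]), array([158., 158.]), 0.81)]
lens_cap [(array([0.5553, 0.0765, 0.0215]), array([253., 162.]), 0.33)]
usb_box [(array([ 0.5707, -0.093 ,  0.016 ]), array([332., 157.]), 0.6)]
beam_block [(a
[... 169 characters left out ...]
rray([134., 242.]), 0.51)]
side 386.60983096780615 cam [ 0.1515 -0.5729  0.4143] [ 0.387   0.8178 -0.4259]
post_mid [(array([ 0.4011, -0.0986,  0.0319]), array([268., 264.]), 0.68)]
gauge [(array([0.5542, 0.0507, 0.0068]), array([298., 219.]), 0.73)]
no_go_unit [(array([0.6092, 0.0541, 0.0185]), array([318., 208.]), 0.56)]
go_jaws [(array([0.552 , 0.0614, 0.0205]), array([295., 211.]), 0.87)]
tray_in [(array([0.5558, 0.2778, 0.0088]), array([253., 181.]), 0.85)]
lens_cap [(array([0.3887, 0.1435, 0.0099]), array([211., 216.]), 0.67)]
usb_box [(array([ 0.5633, -0.1094,  0.0137]), array([349., 252.]), 0.65)]
beam_block [(array([0.3775, 0.0225, 0.0215]), array([227., 239.]), 0.96)]
marker_pen []
```

View pics/top0.png

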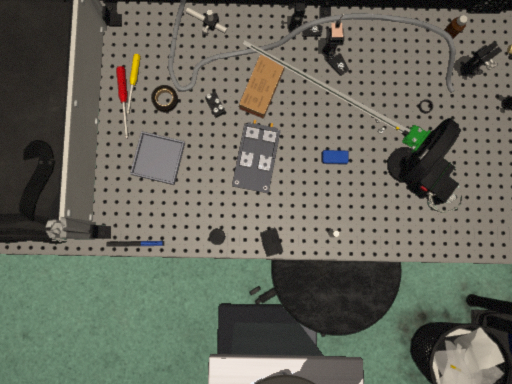

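View pics/side0.png

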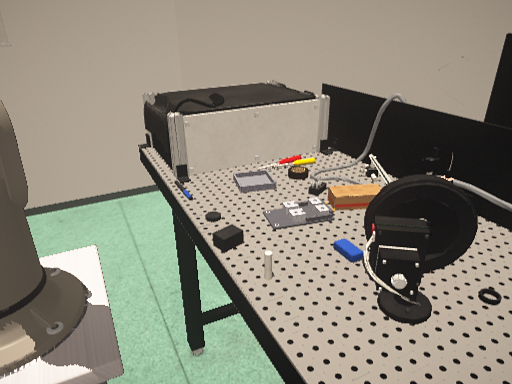

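Run:
```python
from h import *
np.set_printoptions(precision=4,suppress=True)
T=[];
for c in('top','side'):
    f=grab(c); im=cv2.cvtColor(f['pixels'],cv2.COLOR_RGB2BGR)
    np.save(c+'.npy',f,allow_pickle=True)
    for q,z in(('gauge',.006),('tray_in',.018),('post_mid',.051)):
        o=outline_of(q,c)
        if not o: print(c,q,'none');continue
        m=o[0]['region'];v,u=np.nonzero(m)
        P=np.array([ray(f,a,b,z)[:2] for a,b in zip(u,v)],np.float32)
        print(c,q,o[0]['score'],m.sum(),'px',u.mean(),v.mean(),u.min(),u.max(),v.min(),v.max(),cv2.minAreaRect(P*1000))
    if c=='top': a=cv2.resize(im[105:205,215:295],None,fx=6,fy=6,interpolation=cv2.INTER_CUBIC);b=cv2.resize(im[215:255,316:356],None,fx=6,fy=6,interpolation=cv2.INTER_CUBIC);cv2.imwrite('pics/a.png',np.hstack([a,np.vstack([b,np.zeros((360,240,3),np.uint8)])]))
    else: cv2.imwrite('pics/b.png',cv2.resize(im[190:290,240:360],None,fx=6,fy=6,interpolation=cv2.INTER_CUBIC))
```

```text
top gauge 0.56 2480 px 256.03548387096777 157.6125 232 279 122 193 ((570.750244140625, 68.57424926757812), (82.49514770507812, 150.9425048828125), 79.54100799560547)
top tray_in 0.93 2093 px 157.3053033922599 157.88676540850454 130 184 132 184 ((560.0001220703125, 278.2654724121094), (100.24571228027344, 98.13550567626953), 78.24613952636719)
top post_mid none
side gauge 0.92 1423 px 299.7716092761771 213.94729444834857 264 333 198 229 ((572.8327026367188, 75.63066101074219), (113.12044525146484, 155.74864196777344), 81.00439453125)
side tray_in 0.82 707 px 253.66902404526166 180.74823196605374 233 274 170 191 ((552.3306884765625, 266.32196044921875), (132.57382202148438, 100.36165618896484), 76.08203887939453)
side post_mid 0.46 175 px 267.8285714285714 263.44 264 271 251 279 ((388.75531005859375, -122.35757446289062), (75.22179412841797, 11.645790100097656), 62.67235565185547)
```

View pics/a.png

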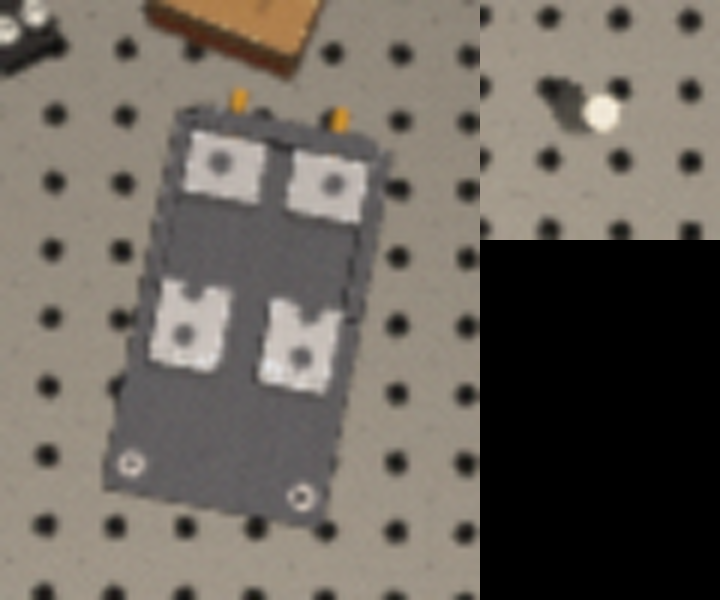

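View pics/b.png

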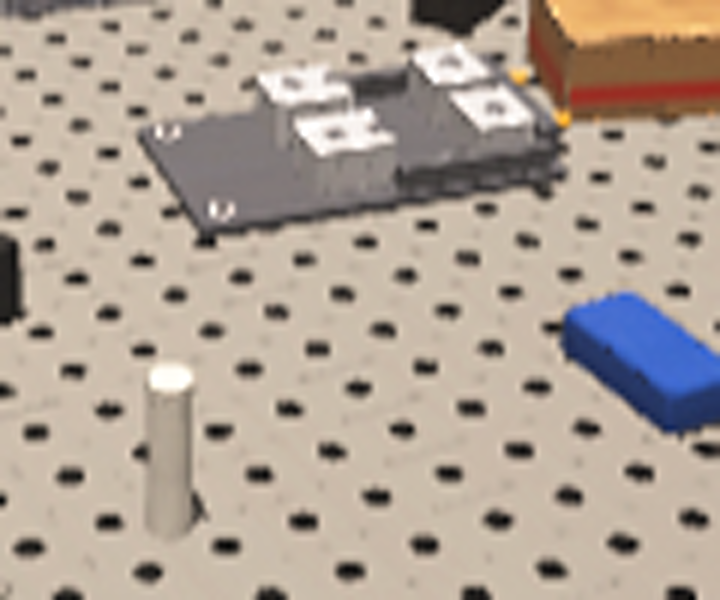

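Run:
```python
from h import *
np.set_printoptions(precision=4,suppress=True)
for c in('top','side'):
    f=np.load(c+'.npy',allow_pickle=True).item(); g=cv2.cvtColor(f['pixels'],cv2.COLOR_RGB2GRAY).astype(np.float32)
    def rect(z,x0,y0,n,s=.00025):
        i=np.arange(n)*s-n*s/2
        X,Y=np.meshgrid(x0+i,y0+i,indexing='ij')
        p=f['R']@np.stack([X.ravel(),Y.ravel(),0*X.ravel()+z])+f['t'][:,None]
        u=(f['fx']*p[0]/p[2]+f['cx']).reshape(n,n);v=(f['fy']*p[1]/p[2]+f['cy']).reshape(n,n)
        return X,Y,cv2.remap(g,u.astype(np.float32),v.astype(np.float32),cv2.INTER_CUBIC)
    for nm,z,x0,y0,n,th in(('jaws',.024,.57,.07,640,170),('post',.051,.395,-.09,320,200)):
        X,Y,I=rect(z,x0,y0,n)
        k,l,st,_=cv2.connectedComponentsWithStats((I>th).astype(np.uint8))
        for j in range(1,k):
            if st[j,4]<800: continue
            m=l==j
            print(c,nm,st[j,4]*.0625,'mm2 cen',X[m].mean()*1e3,Y[m].mean()*1e3,cv2.minAreaRect(np.stack([X[m],Y[m]],1).astype(np.float32)*1000))
    X,Y,I=rect(.006,.57,.07,720)
```

```text
top jaws 509.125 mm2 cen 553.2364964399706 52.457034127178986 ((553.9462890625, 51.87724685668945), (23.860366821289062, 29.753795623779297), 81.59663391113281)
top jaws 512.8125 mm2 cen 559.8816879951248 90.05121876904327 ((560.5709838867188, 90.30066680908203), (23.87895393371582, 28.728723526000977), 80.53767395019531)
top jaws 388.625 mm2 cen 611.2990511418462 43.14562560308781 ((611.5625, 42.937496185302734), (25.98538589477539, 20.837337493896484), 78.69007110595703)
top jaws 368.3125 mm2 cen 617.5334294926183 79.01875106058036 ((617.7479858398438, 79.48815155029297), (25.412763595581055, 20.796632766723633), 80.31121826171875)
top post 92.625 mm2 cen 406.65148448043186 -93.49831309041836 ((406.69500732421875, -93.49002075195312), (10.75, 10.500000953674316), 53.13010025024414)
side jaws 501.1875 mm2 cen 515.8623581493952 -5.790466392318238 ((529.125, -3.625), (12.75, 78.25), 90.0)
side jaws 8257.3125 mm2 cen 568.7974484737014 112.50569949363066 ((569.875, 103.375), (92.75, 159.75), 90.0)
side jaws 843.0625 mm2 cen 551.7269441767365 53.43757876788495 ((552.4545288085938, 54.27821350097656), (33.95362091064453, 32.31390380859375), 79.9393081665039)
side jaws 677.0 mm2 cen 610.1082902511077 44.01003969719351 ((610.2466430664062, 43.854732513427734), (32.756500244140625, 23.87895393371582), 80.53767395019531)
side jaws 826.875 mm2 cen 629.683163265306 0.9246598639455834 ((627.375, 4.25), (28.5, 44.75), 90.0)
side jaws 117.25 mm2 cen 628.8107675906183 35.576359275053306 ((629.2918090820312, 35.1732177734375), (28.759536743164062, 6.010711193084717), 79.5625228881836)
side post 185.1875 mm2 cen 404.9773877826527 -92.02742153223086 ((405.1342468261719, -91.64686584472656), (17.57062530517578, 14.375001907348633), 86.34777069091797)
```

```bash
cat >> h.py <<'E'
from scipy.spatial.transform import Rotation as Ro
np.set_printoptions(precision=4,suppress=True)
def go(x,y,z,yaw=-10.0):  # yaw: world angle of tool y, tool straight down
    o=r.get_obs();R0=Ro.from_rotvec(o['orientation'])
    a=np.radians(yaw);yy=np.array([np.cos(a),np.sin(a),0]);zz=np.array([0,0,-1.]);T=Ro.from_matrix(np.stack([np.cross(yy,zz),yy,zz],1))
    print('t',o['clock'],'tcp',o['tcp_pos'],'F',o['contact_force'],'w',o['grip_width'])
    print('offset',R0.inv().apply(np.array([x,y,z])-o['tcp_pos'])/.5,'turn',(R0.inv()*T).as_rotvec()/1.5)
E
python3 -c "
from h import *
go(.406,-.093,.15)"
```

```text
t 1.4 tcp [ 0.2727 -0.6175  0.2453] F [ 0.2452 -0.1916  0.2599] w 0.08531534796675358
offset [ 0.6677 -0.852   0.1906] turn [ 0.0001  0.     -0.6537]
```

Emit:
carry_out(
  offset=[
    [0.6677, -0.852, 0.1],
    [0.6677, -0.852, 0.1],
    [0.6677, -0.852, 0.1],
    [0.6677, -0.852, 0.1],
    [0.6677, -0.852, 0.1],
    [0.6677, -0.852, 0.1],
    [0.6677, -0.852, 0.1],
    [0.6677, -0.852, 0.1],
  ],
  turn=[
    [0, 0, -0.6537],
    [0, 0, -0.6537],
    [0, 0, -0.6537],
    [0, 0, -0.6537],
    [0, 0, -0.6537],
    [0, 0, -0.6537],
    [0, 0, -0.6537],
    [0, 0, -0.6537],
  ],
  hand=0,
  force=60,
)

```text
clock: 2.2
tcp_pos: [0.371, -0.2297, 0.2087]
orientation: [2.404, 2.021, 0.0]
contact_force: [1.4, 0.4, -0.1]
grip_width: 0.0851
```

```bash
python3 -c "
from h import *
go(.406,-.093,.12)"
```

```text
t 2.2 tcp [ 0.371  -0.2297  0.2087] F [ 1.3988  0.43   -0.0759] w 0.08512674590025177
offset [0.2815 0.0219 0.1773] turn [0.0007 0.0004 0.0013]
```

Emit:
carry_out(
  offset=[
    [0.2, 0.0219, 0.1],
    [0.28, 0.0219, 0.17],
    [0.28, 0.0219, 0.17],
    [0.28, 0.0219, 0.17],
    [0.28, 0.0219, 0.17],
  ],
  turn=[
    [0, 0, 0],
    [0, 0, 0],
    [0, 0, 0],
    [0, 0, 0],
    [0, 0, 0],
  ],
)

```text
clock: 2.7
tcp_pos: [0.4056, -0.0932, 0.1226]
orientation: [-2.4, -2.024, 0.001]
contact_force: [0.6, -1.7, 0.1]
grip_width: 0.0852
```

```bash
python3 -c "
from h import *
go(.406,-.093,.044)
print(r.get_obs()['joints'])
f=grab('side');im=cv2.cvtColor(f['pixels'],cv2.COLOR_RGB2BGR);g=grab('top');i2=cv2.cvtColor(g['pixels'],cv2.COLOR_RGB2BGR)
cv2.imwrite('pics/c.png',np.hstack([cv2.resize(im[150:300,200:350],(400,400)),cv2.resize(i2[155:305,260:410],(400,400))]))"
```

```text
t 2.7 tcp [ 0.4056 -0.0932  0.1226] F [ 0.5614 -1.6926  0.1169] w 0.08522886808800201
offset [0.0004 0.0009 0.1573] turn [-0.0014 -0.0006  0.0032]
[ 0.4757  0.271  -0.4494  2.233   0.1856  0.6737 -0.2749]
```

View pics/c.png

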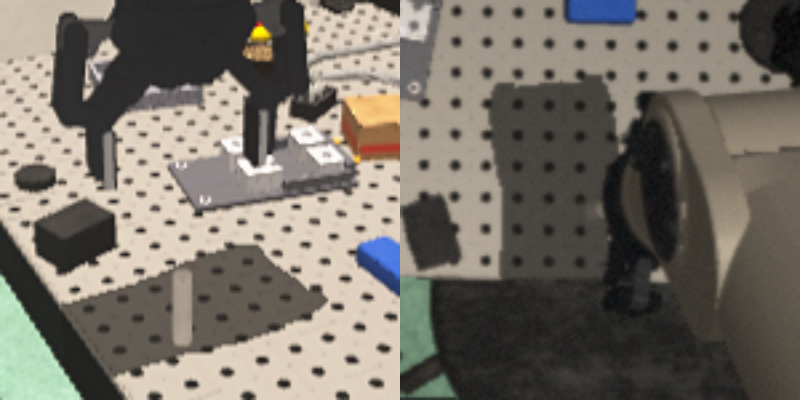

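Emit:
carry_out(
  offset=[
    [0, 0.0009, 0.05],
    [0, 0.0009, 0.1],
    [0, 0.0009, 0.14],
    [0, 0.0009, 0.1573],
    [0, 0.0009, 0.1573],
    [0, 0.0009, 0.1573],
  ],
  turn=[
    [0, 0, 0],
    [0, 0, 0.002],
    [0, 0, 0.003],
    [0, 0, 0.003],
    [0, 0, 0.003],
    [0, 0, 0.003],
  ],
)

```text
clock: 3.4
tcp_pos: [0.4069, -0.0963, 0.0457]
orientation: [2.411, 2.012, 0.001]
contact_force: [-0.1, -0.6, 1.0]
grip_width: 0.0859
```

```bash
python3 -c "
from h import *
go(.406,-.093,.044)
print(r.get_obs()['joints'])
f=grab('side');im=cv2.cvtColor(f['pixels'],cv2.COLOR_RGB2BGR);cv2.imwrite('pics/d.png',cv2.resize(im[200:300,200:330],None,fx=5,fy=5))"
```

```text
t 3.4 tcp [ 0.4069 -0.0963  0.0457] F [-0.0977 -0.644   0.962 ] w 0.08589282025382355
offset [ 0.0062 -0.003   0.0034] turn [ 0.0009  0.0002 -0.0037]
[ 0.3984  0.423  -0.3683  2.2792  0.3236  0.4851 -0.4083]
```

View pics/d.png

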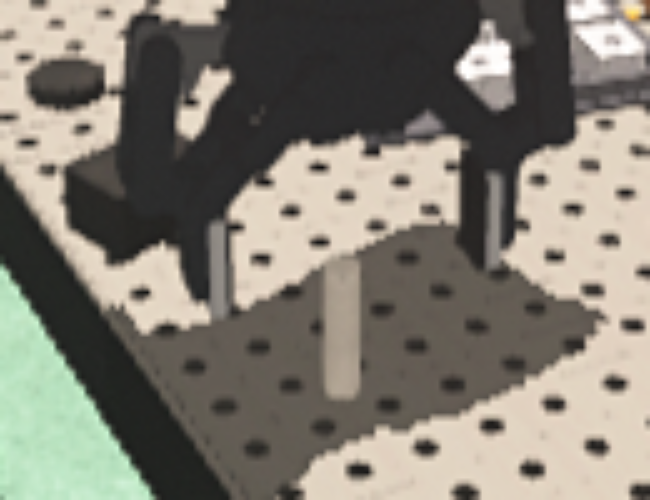

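Emit:
carry_out(
  offset=[
    [0.0062, -0.003, 0.0034],
    [0.0062, -0.003, 0.0034],
    [0.0062, -0.003, 0.0034],
  ],
  turn=[
    [0, 0, -0.0037],
    [0, 0, -0.0037],
    [0, 0, -0.0037],
  ],
)

```text
clock: 3.75
tcp_pos: [0.4056, -0.0922, 0.0435]
orientation: [2.405, 2.021, 0.001]
contact_force: [-0.2, 0.2, -1.3]
grip_width: 0.0856
```

```bash
python3 -c "
from h import *
go(.406,-.093,.044)
f=grab('side');o=r.get_obs()['tcp_pos']
cr=lambda X:(proj(f,X)-[200,200]+.5)*5-.5
print('tcp mid at z .045',cr([o[0],o[1],.045]),cr([o[0],o[1],.051]), 'tips',[cr([o[0]+s*.043,o[1]-s*.0076,.045]) for s in(-1,1)])
"
```

```text
t 3.75 tcp [ 0.4056 -0.0922  0.0435] F [-0.2319  0.1951 -1.3207] w 0.08558356960906714
offset [-0.0015  0.0012 -0.001 ] turn [0.0004 0.0001 0.001 ]
tcp mid at z .045 [342.6849 277.2518] [342.675  262.2209] tips [array([216.7157, 299.5811]), array([464.6699, 255.6287])]
```

Emit:
carry_out(
  offset=[
    [0, 0, 0],
    [0, 0, 0],
    [0, 0, 0],
    [0, 0, 0],
    [0, 0, 0],
    [0, 0, 0],
    [0, 0, 0],
    [0, 0, 0],
  ],
  turn=[
    [0, 0, 0],
    [0, 0, 0],
    [0, 0, 0],
    [0, 0, 0],
    [0, 0, 0],
    [0, 0, 0],
    [0, 0, 0],
    [0, 0, 0],
  ],
  hand=1,
  force=60,
)

```text
clock: 4.6
tcp_pos: [0.4055, -0.0923, 0.0433]
orientation: [2.405, 2.021, 0.0]
contact_force: [0.2, -1.0, 4.9]
grip_width: 0.0103
```

```bash
python3 -c "
from h import *
go(.406,-.093,.12)
f=grab('side');im=cv2.cvtColor(f['pixels'],cv2.COLOR_RGB2BGR);cv2.imwrite('pics/e.png',cv2.resize(im[200:300,200:330],None,fx=5,fy=5))"
```

```text
t 4.6 tcp [ 0.4055 -0.0923  0.0433] F [ 0.2357 -0.971   4.8604] w 0.010311411284150385
offset [-0.0013  0.0012 -0.1534] turn [0.0002 0.     0.0008]
```

View pics/e.png

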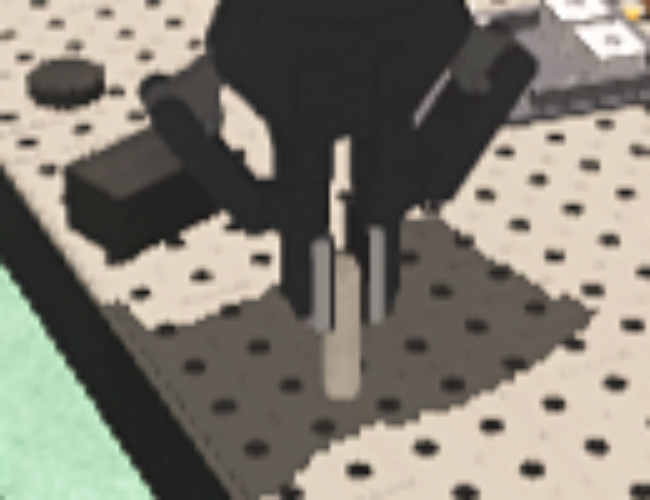

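Emit:
carry_out(
  offset=[
    [-0.0013, 0.001, -0.05],
    [-0.0013, 0.001, -0.1],
    [-0.0013, 0.001, -0.134],
    [-0.0013, 0.001, -0.134],
    [-0.0013, 0.001, -0.134],
  ],
  turn=[
    [0, 0, 0],
    [0, 0, 0],
    [0, 0, 0],
    [0, 0, 0],
    [0, 0, 0],
  ],
)

```text
clock: 5.15
tcp_pos: [0.4056, -0.0931, 0.1099]
orientation: [2.406, 2.02, 0.0]
contact_force: [-0.5, 0.6, -1.3]
grip_width: 0.0103
```

```bash
cat >> h.py <<'E'
L=.1678;S0=.5457
def gg(xg,dl,z):
    o=r.get_obs();p=o['tcp_pos'];c,s=np.cos(np.radians(10)),np.sin(np.radians(10))
    F=o['contact_force'];print('now xg %.2f lat %.2f mm'%((c*p[0]-s*p[1]-S0)*1e3,(s*p[0]+c*p[1]-L)*1e3),'F fwd %.1f lat %.1f z %.1f'%(c*F[0]-s*F[1],s*F[0]+c*F[1],F[2]),'M',o['moment'])
    a=S0+xg;l=L+dl;go(c*a+s*l,-s*a+c*l,z)
E
python3 -c "
from h import *
gg(-.045,0,.11)"
```

```text
now xg -130.09 lat -189.09 mm F fwd -0.6 lat 0.5 z -1.3 M [ 0.0424 -0.0184 -0.0011]
t 5.15 tcp [ 0.4056 -0.0931  0.1099] F [-0.4685  0.5584 -1.3451] w 0.010276630875311268
offset [ 0.378   0.1705 -0.0002] turn [0.0002 0.0001 0.0005]
```

Emit:
carry_out(
  offset=[
    [0.09, 0.04, 0],
    [0.18, 0.08, 0],
    [0.27, 0.12, 0],
    [0.35, 0.16, 0],
    [0.378, 0.1705, 0],
    [0.378, 0.1705, 0],
    [0.378, 0.1705, 0],
    [0.378, 0.1705, 0],
  ],
  turn=[
    [0, 0, 0],
    [0, 0, 0],
    [0, 0, 0],
    [0, 0, 0],
    [0, 0, 0],
    [0, 0, 0],
    [0, 0, 0],
    [0, 0, 0],
  ],
)

```text
clock: 5.95
tcp_pos: [0.521, 0.0764, 0.1093]
orientation: [-2.407, -2.018, 0.004]
contact_force: [0.2, -0.9, -1.1]
grip_width: 0.0101
```

```bash
python3 -c "
from h import *
gg(-.045,0,.065)"
```

```text
now xg -45.85 lat -2.13 mm F fwd 0.3 lat -0.9 z -1.1 M [-0.0346  0.0384  0.055 ]
t 5.95 tcp [0.521  0.0764 0.1093] F [ 0.1844 -0.9399 -1.1484] w 0.010068813911933339
offset [0.0044 0.0019 0.0885] turn [-0.0013  0.0013 -0.0006]
```

Emit:
carry_out(
  offset=[
    [0.0044, 0.0019, 0.03],
    [0.0044, 0.0019, 0.06],
    [0.0044, 0.0019, 0.08],
    [0.0044, 0.0019, 0.0885],
    [0.0044, 0.0019, 0.0885],
    [0.0044, 0.0019, 0.0885],
    [0.0044, 0.0019, 0.0885],
  ],
  turn=[
    [0, 0, 0],
    [0, 0, 0],
    [0, 0, 0],
    [0, 0, 0],
    [0, 0, 0],
    [0, 0, 0],
    [0, 0, 0],
  ],
)

```text
clock: 6.65
tcp_pos: [0.5241, 0.0806, 0.0664]
orientation: [2.405, 2.021, 0.001]
contact_force: [0.0, -0.3, -1.6]
grip_width: 0.0103
```

```bash
python3 -c "
from h import *
gg(-.045,0,.052)
f=grab('side');im=cv2.cvtColor(f['pixels'],cv2.COLOR_RGB2BGR);cv2.imwrite('pics/g.png',cv2.resize(im[165:245,245:345],None,fx=7,fy=7,interpolation=cv2.INTER_CUBIC))"
```

```text
now xg -43.58 lat 2.61 mm F fwd 0.1 lat -0.3 z -1.6 M [ 0.0091 -0.0423 -0.0158]
t 6.65 tcp [0.5241 0.0806 0.0664] F [ 0.0492 -0.3412 -1.6356] w 0.010268907828313136
offset [-0.0052 -0.0029  0.0287] turn [ 0.0006 -0.0002  0.0008]
```

View pics/g.png

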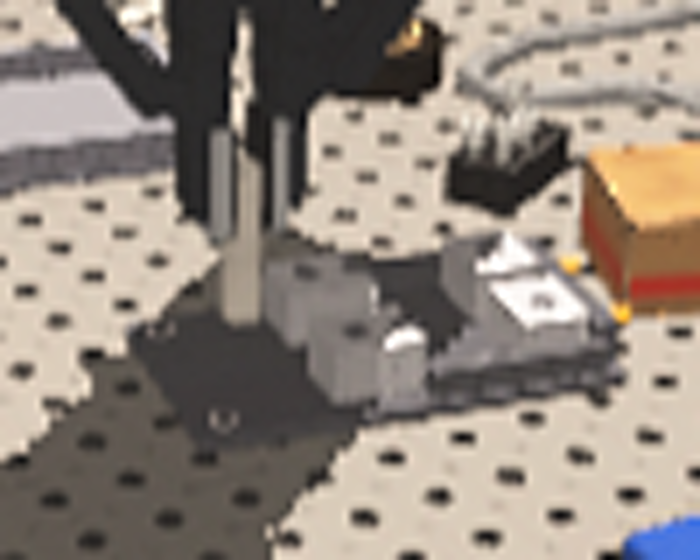

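Emit:
carry_out(
  offset=[
    [-0.0052, -0.0029, 0.015],
    [-0.0052, -0.0029, 0.0287],
    [-0.0052, -0.0029, 0.0287],
    [-0.0052, -0.0029, 0.0287],
    [-0.0052, -0.0029, 0.0287],
    [-0.0052, -0.0029, 0.0287],
    [-0.0052, -0.0029, 0.0287],
    [-0.0052, -0.0029, 0.0287],
  ],
  turn=[
    [0, 0, 0],
    [0, 0, 0],
    [0, 0, 0],
    [0, 0, 0],
    [0, 0, 0],
    [0, 0, 0],
    [0, 0, 0],
    [0, 0, 0],
  ],
)

```text
clock: 7.5
tcp_pos: [0.5219, 0.0782, 0.0517]
orientation: [2.405, 2.021, 0.0]
contact_force: [1.1, -0.6, -1.2]
grip_width: 0.0104
```

```bash
python3 -c "
from h import *
gg(-.033,0,.052)"
```

```text
now xg -45.30 lat -0.15 mm F fwd 1.2 lat -0.4 z -1.2 M [-0.001  -0.0217  0.0218]
t 7.5 tcp [0.5219 0.0782 0.0517] F [ 1.1423 -0.6235 -1.168 ] w 0.01038721666704868
offset [ 0.0003  0.0246 -0.0006] turn [ 0.0002 -0.0001  0.0008]
```

Emit:
carry_out(
  offset=[
    [0.0003, 0.006, 0],
    [0.0003, 0.012, 0],
    [0.0003, 0.018, 0],
    [0.0003, 0.024, 0],
    [0.0003, 0.028, 0],
    [0.0003, 0.03, 0],
    [0.0003, 0.03, 0],
  ],
  turn=[
    [0, 0, 0],
    [0, 0, 0],
    [0, 0, 0],
    [0, 0, 0],
    [0, 0, 0],
    [0, 0, 0],
    [0, 0, 0],
  ],
)

```text
clock: 8.2
tcp_pos: [0.5367, 0.0757, 0.0515]
orientation: [-2.406, -2.021, 0.0]
contact_force: [-0.4, 0.2, -0.8]
grip_width: 0.0106
```

Emit:
carry_out(
  offset=[
    [0, 0.002, 0],
    [0, 0.004, 0],
    [0, 0.006, 0],
    [0, 0.008, 0],
    [0, 0.008, 0],
  ],
  turn=[
    [0, 0, 0],
    [0, 0, 0],
    [0, 0, 0],
    [0, 0, 0],
    [0, 0, 0],
  ],
)

```text
clock: 8.7
tcp_pos: [0.5407, 0.075, 0.0516]
orientation: [2.406, 2.021, 0.0]
contact_force: [-0.2, 0.4, -0.8]
grip_width: 0.0102
```

```bash
python3 -c "
from h import *
gg(-.02,0,.052)"
```

```text
now xg -26.22 lat -0.04 mm F fwd -0.2 lat 0.4 z -0.8 M [ 0.029  -0.0212  0.003 ]
t 8.7 tcp [0.5407 0.075  0.0516] F [-0.1721  0.4402 -0.7788] w 0.010234655563879393
offset [ 0.0001  0.0124 -0.0009] turn [ 0.0001 -0.      0.0007]
```

No contact yet. Advance in small steps through the mouth.

Emit:
carry_out(
  offset=[
    [0, 0.002, 0],
    [0, 0.004, 0],
    [0, 0.006, 0],
    [0, 0.006, 0],
  ],
  turn=[
    [0, 0, 0],
    [0, 0, 0],
    [0, 0, 0],
    [0, 0, 0],
  ],
)

```text
clock: 9.1
tcp_pos: [0.5437, 0.0745, 0.0516]
orientation: [2.406, 2.02, 0.0]
contact_force: [-0.4, -0.9, -1.4]
grip_width: 0.0101
```

Emit:
carry_out(
  offset=[
    [0, 0.002, 0],
    [0, 0.004, 0],
    [0, 0.006, 0],
    [0, 0.006, 0],
  ],
  turn=[
    [0, 0, 0],
    [0, 0, 0],
    [0, 0, 0],
    [0, 0, 0],
  ],
)

```text
clock: 9.5
tcp_pos: [0.5466, 0.074, 0.0516]
orientation: [2.405, 2.021, 0.0]
contact_force: [-0.1, -0.4, -0.4]
grip_width: 0.01
```

```bash
python3 -c "
from h import *
gg(-.02,0,.052)"
```

```text
now xg -20.21 lat -0.01 mm F fwd -0.0 lat -0.4 z -0.4 M [ 0.0159 -0.0005  0.0089]
t 9.5 tcp [0.5466 0.074  0.0516] F [-0.0683 -0.3548 -0.394 ] w 0.010028264572720682
offset [ 0.      0.0004 -0.0009] turn [ 0.0001 -0.      0.0007]
```

Emit:
carry_out(
  offset=[
    [0, 0.004, 0],
    [0, 0.008, 0],
    [0, 0.012, 0],
    [0, 0.016, 0],
    [0, 0.02, 0],
    [0, 0.02, 0],
  ],
  turn=[
    [0, 0, 0],
    [0, 0, 0],
    [0, 0, 0],
    [0, 0, 0],
    [0, 0, 0],
    [0, 0, 0],
  ],
)

```text
clock: 10.1
tcp_pos: [0.5567, 0.0722, 0.0516]
orientation: [2.406, 2.02, 0.0]
contact_force: [-0.4, -0.2, -1.3]
grip_width: 0.0103
```

Emit:
carry_out(
  offset=[
    [0, 0.004, 0],
    [0, 0.008, 0],
    [0, 0.012, 0],
    [0, 0.016, 0],
    [0, 0.02, 0],
    [0, 0.02, 0],
  ],
  turn=[
    [0, 0, 0],
    [0, 0, 0],
    [0, 0, 0],
    [0, 0, 0],
    [0, 0, 0],
    [0, 0, 0],
  ],
)

```text
clock: 10.7
tcp_pos: [0.5665, 0.0705, 0.0516]
orientation: [2.406, 2.02, 0.0]
contact_force: [-0.1, -0.6, -0.7]
grip_width: 0.0103
```

```bash
python3 -c "
from h import *
gg(.012,0,.052)"
```

```text
now xg -0.02 lat -0.04 mm F fwd 0.0 lat -0.6 z -0.7 M [ 0.0068  0.0664 -0.0472]
t 10.7 tcp [0.5665 0.0705 0.0516] F [-0.0948 -0.6245 -0.7068] w 0.010252478429577164
offset [ 0.0001  0.024  -0.0008] turn [ 0.0002 -0.0001  0.0006]
```

Emit:
carry_out(
  offset=[
    [0, 0.004, 0],
    [0, 0.008, 0],
    [0, 0.012, 0],
    [0, 0.016, 0],
    [0, 0.02, 0],
    [0, 0.024, 0],
    [0, 0.028, 0],
    [0, 0.028, 0],
  ],
  turn=[
    [0, 0, 0],
    [0, 0, 0],
    [0, 0, 0],
    [0, 0, 0],
    [0, 0, 0],
    [0, 0, 0],
    [0, 0, 0],
    [0, 0, 0],
  ],
)

```text
clock: 11.5
tcp_pos: [0.5803, 0.0681, 0.0516]
orientation: [2.406, 2.02, 0.0]
contact_force: [-0.7, 0.2, -0.5]
grip_width: 0.0103
```

```bash
python3 -c "
from h import *
gg(.026,0,.052)
f=grab('top');im=cv2.cvtColor(f['pixels'],cv2.COLOR_RGB2BGR);cv2.imwrite('pics/t.png',cv2.resize(im[90:210,190:320],None,fx=5,fy=5,interpolation=cv2.INTER_CUBIC))"
```

```text
now xg 13.94 lat -0.01 mm F fwd -0.7 lat 0.1 z -0.5 M [0.0387 0.0321 0.0011]
t 11.5 tcp [0.5803 0.0681 0.0516] F [-0.6553  0.1847 -0.4971] w 0.010346206415961994
offset [-0.      0.0241 -0.0009] turn [ 0.0002 -0.0001  0.0006]
```

Emit:
carry_out(
  offset=[
    [0, 0.002, 0],
    [0, 0.004, 0],
    [0, 0.006, 0],
    [0, 0.008, 0],
    [0, 0.01, 0],
    [0, 0.012, 0],
    [0, 0.012, 0],
  ],
  turn=[
    [0, 0, 0],
    [0, 0, 0],
    [0, 0, 0],
    [0, 0, 0],
    [0, 0, 0],
    [0, 0, 0],
    [0, 0, 0],
  ],
)

```text
clock: 12.25
tcp_pos: [0.586, 0.067, 0.0516]
orientation: [2.405, 2.021, 0.0]
contact_force: [0.1, -0.1, -0.3]
grip_width: 0.0104
```

Emit:
carry_out(
  offset=[
    [0, 0.002, 0],
    [0, 0.004, 0],
    [0, 0.006, 0],
    [0, 0.008, 0],
    [0, 0.01, 0],
    [0, 0.012, 0],
    [0, 0.012, 0],
  ],
  turn=[
    [0, 0, 0],
    [0, 0, 0],
    [0, 0, 0],
    [0, 0, 0],
    [0, 0, 0],
    [0, 0, 0],
    [0, 0, 0],
  ],
)

```text
clock: 12.95
tcp_pos: [0.5919, 0.066, 0.0516]
orientation: [2.405, 2.021, 0.0]
contact_force: [-0.3, 0.3, -0.1]
grip_width: 0.0101
```

```bash
python3 -c "
from h import *
gg(.03,0,.052)"
```

```text
now xg 25.78 lat 0.03 mm F fwd -0.3 lat 0.2 z -0.1 M [-0.0471 -0.0072 -0.0006]
t 12.95 tcp [0.5919 0.066  0.0516] F [-0.3003  0.263  -0.1237] w 0.01010174788647203
offset [-0.0001  0.0084 -0.0008] turn [ 0.0001 -0.      0.0007]
```

Emit:
carry_out(
  offset=[
    [0, 0.001, 0],
    [0, 0.002, 0],
    [0, 0.003, 0],
    [0, 0.004, 0],
    [0, 0.005, 0],
    [0, 0.006, 0],
    [0, 0.006, 0],
  ],
  turn=[
    [0, 0, 0],
    [0, 0, 0],
    [0, 0, 0],
    [0, 0, 0],
    [0, 0, 0],
    [0, 0, 0],
    [0, 0, 0],
  ],
)

```text
clock: 13.65
tcp_pos: [0.5948, 0.0655, 0.0516]
orientation: [2.406, 2.021, 0.0]
contact_force: [0.7, 0.6, 0.5]
grip_width: 0.0104
```

Emit:
carry_out(
  offset=[
    [0, 0.001, 0],
    [0, 0.002, 0],
    [0, 0.002, 0],
  ],
  turn=[
    [0, 0, 0],
    [0, 0, 0],
    [0, 0, 0],
  ],
)

```text
clock: 13.95
tcp_pos: [0.5958, 0.0653, 0.0516]
orientation: [2.405, 2.021, 0.0]
contact_force: [-0.5, 0.5, -0.3]
grip_width: 0.01
```

Emit:
carry_out(
  offset=[
    [0, 0.001, 0],
    [0, 0.002, 0],
    [0, 0.002, 0],
  ],
  turn=[
    [0, 0, 0],
    [0, 0, 0],
    [0, 0, 0],
  ],
)

```text
clock: 14.25
tcp_pos: [0.5967, 0.0652, 0.0515]
orientation: [2.406, 2.021, 0.0]
contact_force: [0.8, -0.0, -1.1]
grip_width: 0.0099
```

Emit:
carry_out(
  offset=[
    [0, 0.001, 0],
    [0, 0.002, 0],
    [0, 0.002, 0],
  ],
  turn=[
    [0, 0, 0],
    [0, 0, 0],
    [0, 0, 0],
  ],
)

```text
clock: 14.55
tcp_pos: [0.5978, 0.065, 0.0516]
orientation: [2.405, 2.021, 0.0]
contact_force: [0.4, 0.2, -1.1]
grip_width: 0.0102
```

Emit:
carry_out(
  offset=[
    [0, 0.001, 0],
    [0, 0.002, 0],
    [0, 0.002, 0],
  ],
  turn=[
    [0, 0, 0],
    [0, 0, 0],
    [0, 0, 0],
  ],
)

```text
clock: 14.85
tcp_pos: [0.5988, 0.0648, 0.0516]
orientation: [2.405, 2.021, 0.0]
contact_force: [0.3, 0.5, -0.5]
grip_width: 0.0104
```

Emit:
carry_out(
  offset=[
    [0, 0.001, 0],
    [0, 0.0016, 0],
    [0, 0.0016, 0],
  ],
  turn=[
    [0, 0, 0],
    [0, 0, 0],
    [0, 0, 0],
  ],
)

```text
clock: 15.15
tcp_pos: [0.5993, 0.0648, 0.0515]
orientation: [-2.405, -2.021, 0.0]
contact_force: [0.3, 0.4, -0.7]
grip_width: 0.0101
```

Emit:
carry_out(
  offset=[
    [0, 0.001, 0],
    [0, 0.001, 0],
    [0, 0.001, 0],
  ],
  turn=[
    [0, 0, 0],
    [0, 0, 0],
    [0, 0, 0],
  ],
)

```text
clock: 15.45
tcp_pos: [0.5997, 0.0648, 0.0515]
orientation: [-2.405, -2.021, 0.001]
contact_force: [-1.3, 0.4, -0.9]
grip_width: 0.0104
```

Emit:
carry_out(
  offset=[
    [0, 0.001, 0],
    [0, 0.001, 0],
    [0, 0.001, 0],
  ],
  turn=[
    [0, 0, 0],
    [0, 0, 0],
    [0, 0, 0],
  ],
)

```text
clock: 15.75
tcp_pos: [0.5999, 0.0647, 0.0514]
orientation: [-2.405, -2.021, 0.001]
contact_force: [-3.2, 1.5, -0.2]
grip_width: 0.0103
```

Emit:
carry_out(
  offset=[
    [0, 0.001, 0],
    [0, 0.0016, 0],
    [0, 0.0016, 0],
  ],
  turn=[
    [0, 0, 0],
    [0, 0, 0],
    [0, 0, 0],
  ],
)

```text
clock: 16.05
tcp_pos: [0.6003, 0.0647, 0.0514]
orientation: [-2.404, -2.02, 0.002]
contact_force: [-5.7, 1.9, 1.9]
grip_width: 0.0099
```

Emit:
carry_out(
  offset=[
    [0, 0.001, 0],
    [0, 0.001, 0],
    [0, 0.001, 0],
    [0, 0.001, 0],
  ],
  turn=[
    [0, 0, 0],
    [0, 0, 0],
    [0, 0, 0],
    [0, 0, 0],
  ],
)

```text
clock: 16.45
tcp_pos: [0.6004, 0.0646, 0.0513]
orientation: [-2.404, -2.02, 0.003]
contact_force: [-5.9, 2.5, 2.8]
grip_width: 0.0101
```

```bash
python3 -c "
from h import *
gg(.03,0,.052)"
```

```text
now xg 34.36 lat 0.11 mm F fwd -6.2 lat 1.4 z 2.8 M [0.4828 1.5283 0.0119]
t 16.45 tcp [0.6004 0.0646 0.0513] F [-5.877   2.4847  2.7601] w 0.010142789027308082
offset [-0.0002 -0.0087 -0.0014] turn [-0.0016  0.0004  0.001 ]
```

Emit:
carry_out(
  offset=[
    [0, 0, 0],
    [0, 0, 0],
    [0, 0, 0],
    [0, 0, 0],
    [0, 0, 0],
    [0, 0, 0],
  ],
  turn=[
    [0, 0, 0],
    [0, 0, 0],
    [0, 0, 0],
    [0, 0, 0],
    [0, 0, 0],
    [0, 0, 0],
  ],
)

```text
clock: 17.05
tcp_pos: [0.6004, 0.0646, 0.0513]
orientation: [-2.404, -2.02, 0.003]
contact_force: [-5.5, 1.7, 2.1]
grip_width: 0.0103
```

```bash
python3 -c "
from h import *
gg(.03,0,.052)
f=grab('side');im=cv2.cvtColor(f['pixels'],cv2.COLOR_RGB2BGR);cv2.imwrite('pics/i.png',cv2.resize(im[155:245,255:365],None,fx=7,fy=6.5,interpolation=cv2.INTER_CUBIC))"
```

```text
now xg 34.32 lat 0.11 mm F fwd -5.7 lat 0.8 z 2.1 M [ 0.4382  1.479  -0.083 ]
t 17.05 tcp [0.6004 0.0646 0.0513] F [-5.4957  1.7467  2.1268] w 0.010250688071140839
offset [-0.0002 -0.0086 -0.0015] turn [-0.0017  0.0004  0.001 ]
```

View pics/i.png

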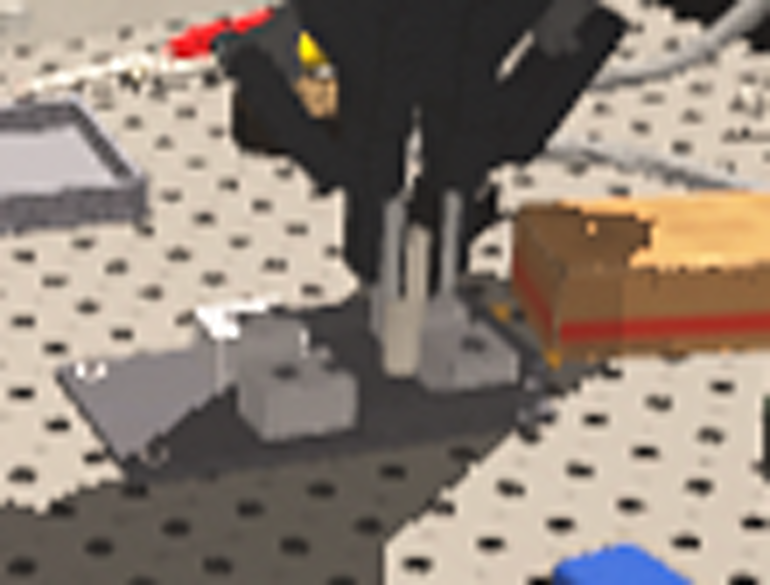

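Emit:
carry_out(
  offset=[
    [0, 0.001, 0],
    [0, 0.001, 0],
    [0, 0.001, 0],
    [0, 0.001, 0],
    [0, 0.001, 0],
    [0, 0.001, 0],
    [0, 0.001, 0],
    [0, 0.001, 0],
  ],
  turn=[
    [0, 0, 0],
    [0, 0, 0],
    [0, 0, 0],
    [0, 0, 0],
    [0, 0, 0],
    [0, 0, 0],
    [0, 0, 0],
    [0, 0, 0],
  ],
)

```text
clock: 17.9
tcp_pos: [0.6005, 0.0647, 0.0513]
orientation: [-2.404, -2.02, 0.004]
contact_force: [-7.8, 1.7, 2.4]
grip_width: 0.01
```

```bash
python3 -c "
from h import *
gg(.03,0,.052)
f=grab('side')
p=[proj(f,[.6,.065,z]) for z in(.008,.03,.057)];print([( (q-[255,155]+.5)*[7,6.5]-.5).round() for q in p])"
```

```text
now xg 34.48 lat 0.16 mm F fwd -7.9 lat 0.4 z 2.4 M [ 0.4724  1.6926 -0.0418]
t 17.9 tcp [0.6005 0.0647 0.0513] F [-7.7583  1.7251  2.392 ] w 0.010010160830029514
offset [-0.0003 -0.009  -0.0015] turn [-0.0021  0.0005  0.001 ]
[array([402., 366.]), array([405., 309.]), array([409., 237.])]
```

Emit:
carry_out(
  offset=[
    [0, -0.002, 0],
    [0, -0.005, 0],
    [0, -0.01, 0],
    [0, -0.016, 0],
    [0, -0.022, 0],
    [0, -0.028, 0],
    [0, -0.034, 0],
    [0, -0.04, 0],
  ],
  turn=[
    [0, 0, 0],
    [0, 0, 0],
    [0, 0, 0],
    [0, 0, 0],
    [0, 0, 0],
    [0, 0, 0],
    [0, 0, 0],
    [0, 0, 0],
  ],
)

```text
clock: 18.75
tcp_pos: [0.5823, 0.0677, 0.0516]
orientation: [2.405, 2.021, 0.0]
contact_force: [-0.5, -0.2, -0.7]
grip_width: 0.0103
```

```bash
python3 -c "
from h import *
gg(-.046,0,.052)"
```

```text
now xg 16.01 lat -0.02 mm F fwd -0.4 lat -0.3 z -0.7 M [-0.0225 -0.0182  0.0255]
t 18.75 tcp [0.5823 0.0677 0.0516] F [-0.4701 -0.1938 -0.6887] w 0.010301255128921211
offset [ 0.0002 -0.124  -0.0008] turn [ 0.0002 -0.      0.0007]
```

Emit:
carry_out(
  offset=[
    [0, -0.006, 0],
    [0, -0.012, 0],
    [0, -0.018, 0],
    [0, -0.024, 0],
    [0, -0.03, 0],
    [0, -0.036, 0],
    [0, -0.042, 0],
    [0, -0.048, 0],
  ],
  turn=[
    [0, 0, 0],
    [0, 0, 0],
    [0, 0, 0],
    [0, 0, 0],
    [0, 0, 0],
    [0, 0, 0],
    [0, 0, 0],
    [0, 0, 0],
  ],
)

```text
clock: 19.55
tcp_pos: [0.5586, 0.0719, 0.0516]
orientation: [2.405, 2.021, 0.0]
contact_force: [0.2, -0.3, -0.7]
grip_width: 0.0106
```

Emit:
carry_out(
  offset=[
    [0, -0.006, 0],
    [0, -0.012, 0],
    [0, -0.018, 0],
    [0, -0.024, 0],
    [0, -0.03, 0],
    [0, -0.036, 0],
    [0, -0.042, 0],
    [0, -0.048, 0],
  ],
  turn=[
    [0, 0, 0],
    [0, 0, 0],
    [0, 0, 0],
    [0, 0, 0],
    [0, 0, 0],
    [0, 0, 0],
    [0, 0, 0],
    [0, 0, 0],
  ],
)

```text
clock: 20.35
tcp_pos: [0.535, 0.076, 0.0516]
orientation: [2.405, 2.021, 0.0]
contact_force: [-0.5, -0.2, -0.9]
grip_width: 0.01
```

Emit:
carry_out(
  offset=[
    [0, -0.006, 0],
    [0, -0.012, 0],
    [0, -0.018, 0],
    [0, -0.024, 0],
    [0, -0.028, 0],
    [0, -0.028, 0],
    [0, -0.028, 0],
    [0, -0.028, 0],
  ],
  turn=[
    [0, 0, 0],
    [0, 0, 0],
    [0, 0, 0],
    [0, 0, 0],
    [0, 0, 0],
    [0, 0, 0],
    [0, 0, 0],
    [0, 0, 0],
  ],
)

```text
clock: 21.15
tcp_pos: [0.5216, 0.0784, 0.0516]
orientation: [2.405, 2.021, 0.0]
contact_force: [0.2, 0.1, -0.1]
grip_width: 0.0106
```

```bash
python3 -c "
from h import *
gg(-.046,0,.11)"
```

```text
now xg -45.65 lat -0.06 mm F fwd 0.2 lat 0.1 z -0.1 M [0.0366 0.0383 0.0264]
t 21.15 tcp [0.5216 0.0784 0.0516] F [ 0.1705  0.0815 -0.1063] w 0.010592801345000392
offset [ 0.0001 -0.0007 -0.1169] turn [ 0.0001 -0.      0.0007]
```

Emit:
carry_out(
  offset=[
    [0, 0, -0.05],
    [0, 0, -0.1],
    [0, 0, -0.117],
    [0, 0, -0.117],
    [0, 0, -0.117],
  ],
  turn=[
    [0, 0, 0],
    [0, 0, 0],
    [0, 0, 0],
    [0, 0, 0],
    [0, 0, 0],
  ],
)

```text
clock: 21.65
tcp_pos: [0.5211, 0.0781, 0.1094]
orientation: [-2.406, -2.02, 0.001]
contact_force: [0.1, -0.4, -0.5]
grip_width: 0.0104
```

```bash
python3 -c "
from h import *
go(.559,.279,.11)"
```

```text
t 21.65 tcp [0.5211 0.0781 0.1094] F [ 0.0731 -0.3627 -0.4553] w 0.010361867015399128
offset [ 0.4089  0.0053 -0.0015] turn [-0.0004  0.0003  0.0006]
```

Emit:
carry_out(
  offset=[
    [0.08, 0.001, 0],
    [0.16, 0.002, 0],
    [0.24, 0.003, 0],
    [0.32, 0.004, 0],
    [0.38, 0.005, 0],
    [0.409, 0.005, 0],
    [0.409, 0.005, 0],
    [0.409, 0.005, 0],
  ],
  turn=[
    [0, 0, 0],
    [0, 0, 0],
    [0, 0, 0],
    [0, 0, 0],
    [0, 0, 0],
    [0, 0, 0],
    [0, 0, 0],
    [0, 0, 0],
  ],
)

```text
clock: 22.45
tcp_pos: [0.5588, 0.2773, 0.109]
orientation: [2.406, 2.019, -0.004]
contact_force: [-0.6, 0.3, -1.7]
grip_width: 0.0101
```

Emit:
carry_out(
  offset=[
    [0, 0, 0.03],
    [0, 0, 0.06],
    [0, 0, 0.08],
    [0, 0, 0.08],
    [0, 0, 0.08],
    [0, 0, 0.08],
  ],
  turn=[
    [0, 0, 0],
    [0, 0, 0],
    [0, 0, 0],
    [0, 0, 0],
    [0, 0, 0],
    [0, 0, 0],
  ],
)

```text
clock: 23.05
tcp_pos: [0.5595, 0.2796, 0.0705]
orientation: [2.405, 2.021, 0.001]
contact_force: [0.2, -0.2, 0.0]
grip_width: 0.0102
```

```bash
python3 -c "
from h import *
go(.559,.279,.0485)
f=grab('side');im=cv2.cvtColor(f['pixels'],cv2.COLOR_RGB2BGR);cv2.imwrite('pics/j.png',cv2.resize(im[130:210,210:310],None,fx=7,fy=7,interpolation=cv2.INTER_CUBIC))"
```

```text
t 23.05 tcp [0.5595 0.2796 0.0705] F [ 0.1592 -0.2105  0.0174] w 0.01015472123485776
offset [-0.0015 -0.0008  0.044 ] turn [ 0.0004 -0.0004  0.0007]
```

View pics/j.png

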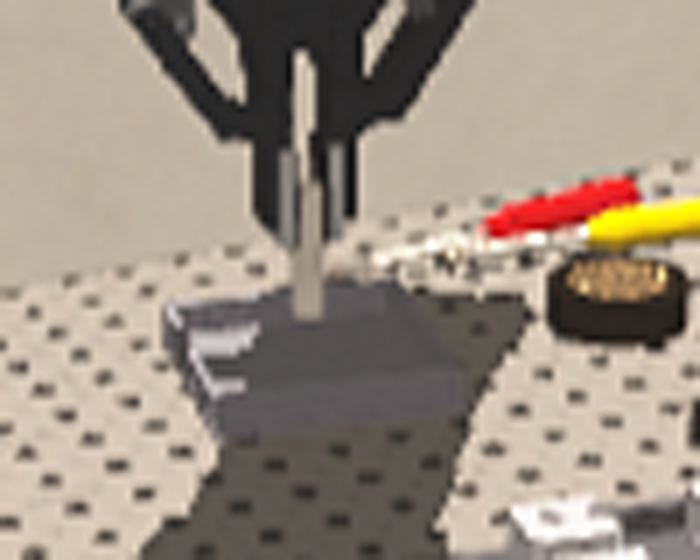

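Emit:
carry_out(
  offset=[
    [0, 0, 0.015],
    [0, 0, 0.03],
    [0, 0, 0.04],
    [0, 0, 0.043],
    [0, 0, 0.043],
    [0, 0, 0.043],
  ],
  turn=[
    [0, 0, 0],
    [0, 0, 0],
    [0, 0, 0],
    [0, 0, 0],
    [0, 0, 0],
    [0, 0, 0],
  ],
)

```text
clock: 23.7
tcp_pos: [0.5593, 0.2795, 0.0486]
orientation: [-2.405, -2.021, -0.0]
contact_force: [0.6, -0.2, -0.7]
grip_width: 0.0105
```

Emit:
carry_out(
  offset=[
    [0, 0, 0.001],
    [0, 0, 0.002],
    [0, 0, 0.002],
  ],
  turn=[
    [0, 0, 0],
    [0, 0, 0],
    [0, 0, 0],
  ],
)

```text
clock: 24.0
tcp_pos: [0.5592, 0.2794, 0.0476]
orientation: [2.405, 2.021, 0.0]
contact_force: [0.3, -0.3, -0.4]
grip_width: 0.0104
```

Emit:
carry_out(
  offset=[
    [0, 0, 0.001],
    [0, 0, 0.002],
    [0, 0, 0.002],
  ],
  turn=[
    [0, 0, 0],
    [0, 0, 0],
    [0, 0, 0],
  ],
)

```text
clock: 24.3
tcp_pos: [0.5593, 0.2796, 0.0473]
orientation: [2.405, 2.021, 0.001]
contact_force: [-2.4, -1.4, 5.6]
grip_width: 0.0103
```

Emit:
carry_out(
  offset=[
    [0, 0, 0],
    [0, 0, 0],
    [0, 0, 0],
    [0, 0, 0],
    [0, 0, 0],
    [0, 0, 0],
  ],
  turn=[
    [0, 0, 0],
    [0, 0, 0],
    [0, 0, 0],
    [0, 0, 0],
    [0, 0, 0],
    [0, 0, 0],
  ],
  hand=0.5,
)

```text
clock: 24.9
tcp_pos: [0.5592, 0.2794, 0.0465]
orientation: [-2.405, -2.021, 0.0]
contact_force: [0.4, 0.2, -0.0]
grip_width: 0.043
```

Emit:
carry_out(
  offset=[
    [0, 0, -0.03],
    [0, 0, -0.08],
    [0, 0, -0.16],
    [0, 0, -0.24],
    [0, 0, -0.3],
    [0, 0, -0.3],
    [0, 0, -0.3],
    [0, 0, -0.3],
  ],
  turn=[
    [0, 0, 0],
    [0, 0, 0],
    [0, 0, 0],
    [0, 0, 0],
    [0, 0, 0],
    [0, 0, 0],
    [0, 0, 0],
    [0, 0, 0],
  ],
)

```text
clock: 25.7
tcp_pos: [0.5586, 0.2789, 0.196]
orientation: [-2.405, -2.021, 0.002]
contact_force: [-0.5, 0.1, -0.0]
grip_width: 0.0425
```

```bash
python3 -c "
from h import *
f=grab('side');im=cv2.cvtColor(f['pixels'],cv2.COLOR_RGB2BGR);cv2.imwrite('pics/k.png',cv2.resize(im[130:280,180:330],None,fx=4,fy=4,interpolation=cv2.INTER_CUBIC))
print([w(f,d['xyz']) for d in look_for('post_mid','side')],[w(f,d['xyz']) for d in look_for('tray_in','side')],r.get_obs())"
```

```text
[array([0.5553, 0.2727, 0.0334])] [array([0.5556, 0.2771, 0.0092])] {'clock': 25.85, 'joints': array([-0.1982,  0.4914, -0.4941,  1.7027,  0.2657,  1.017 , -0.9576]), 'qvel': array([ 0.0005,  0.0016, -0.002 , -0.003 , -0.0011, -0.    , -0.0005]), 'tau': array([  0.0314, -56.2072,  -5.8457, -25.8533,   0.0094,   0.0116,
         0.0003]), 'tcp_pos': array([0.5586, 0.279 , 0.1954]), 'orientation': array([-2.405 , -2.0204,  0.0034]), 'contact_force': array([ 0.0072,  0.3901, -0.3501]), 'moment': array([ 0.0059,  0.0016, -0.005 ]), 'grip_width': 0.04243286791276593}
```

View pics/k.png

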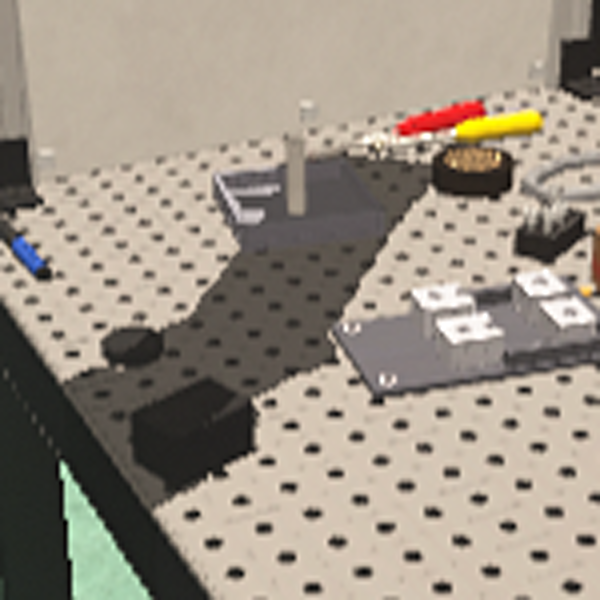

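The post stands upright in the tray, at about (295, 175) in the crop. The gripper is well clear of it, and everything else is where it was.

```bash
python3 -c "
from bench import r
print(r.hand_in())"
```

```text
the job is handed in; nothing more can be done
None
```

The post went through the gauge, passed, and now stands upright and released in the tray. I handed the job in at about 26 s; it reports no verdict.

- **Go gap:** I pushed the post in from the front with its foot 2–3 mm over the bed. No contact force showed above the roughly 1 N noise.
- **No-go stop:** It was first felt with the post's axis at gauge x ≈ 33–34 mm. That matches the roughly 33.6 mm I had estimated from the camera.
- **Press:** I held about 6 N for 1 s, then raised it to about 8 N and held that for 0.8 s (readings 5.7 to 7.9 N). These are wrist readings, so the force on each jaw was not measured directly.
- **Return:** I drew it straight back out low to x ≈ -46 mm, carried it over, and set it down near the tray's centre.
- **Last checks:** The final side picture shows the post upright in the tray. The network puts it within about 5 mm of the tray's centre. The hand is 15 cm above, touching nothing, with about zero force. The bystanders visible in that picture (lens cap, block, pen) look unmoved; the blue box was outside it, but nothing went near it.
- **Disagreements:**
  - The gripper read about 10.3 mm on the 12.7 mm post. I put this down to pad compression; the pictures showed the post centred in the pads.
  - The two cameras differed by about 1.5 mm.
- **Tilt while pressed:** I estimated at most about 0.03 rad from the small hand travel, and the picture did not contradict it. I did not measure it directly.

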